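# Load the clay mill and run it by its twist-and-hold lid

## Task

Tip all the dry clay lumps from the metal scoop through the white funnel into the little mill, then put the scoop down level on the desk, lift the funnel off and stand or lay it on the desk well clear of the mill. Then fit the mill's lid with its two lugs in the notches, push it down against the spring, turn it clockwise as far as it goes (about a quarter turn) and finish while still holding it there, because it springs back and the mill stops when it is let go. Leave the glue jar, the tape roll and the leaf book where they are.

Things in the scene. Friction and masses are not known exactly. Their poses are not given: they have to be found in the camera images.
- mill: Small electric clay mill fixed to the desk, round, upright, 104 mm wide (114 at the foot), 130 mm high: black base, bare metal body, black collar with a round mouth on top. Origin: centre of its underside on the desk; z up. Its x axis (both ways) points at the collar's two bayonet notches, each between a pair of moulded ribs outside. Vent slots on its -x side.
- mill_mouth (a point): Centre of the mill's mouth, level with the collar's flat top, 130 mm above the desk (axes as the mill). The mouth is 75 mm wide; two notches on the mill's x axis, 14 mm wide, widen it to 87 mm. The ledge between the notches is 5 mm thick; the lid's lugs must go below it before the lid can turn.
- mill_chamber (a point): Centre of the grinding chamber's floor, 70 mm below the mouth. The chamber is a steel cup, 60 mm wide inside and 47 mm deep, with a small blade above its floor.
- interlock (a joint): Sprung drive ring inside the mouth, down travel in m: 0 up (its top 12.5 mm below the collar's top), 0.006 fully down. The lid's lugs stand on it. Its spring pushes up with about 4 N at 0, 6 N fully down; a lid merely laid in rests with its lugs still in the notches and cannot turn until pushed down at least 3 mm.
- run_ring (a joint): Turn of the same drive ring in rad, clockwise seen from above: 0 at rest with its two pockets under the notches, 1.4 at its stop (mill running). The lid's lugs, standing in the 13 mm wide pockets, carry it round with up to 2.5 degrees of play; its spring turns it back with 0.08 N m at 0 and 0.2 N m at the stop, so it returns when let go.
- lid_grip (a point): Loose lid of the mill, 0.12 kg, 56 mm high, upright on the desk. Point: centre of the straight black grip rib on its top, 41 mm above its underside; rib 68 mm long (lid x axis), 22 mm wide (y), 30 mm high, standing on a metal flange 96 mm wide and 6 mm thick. Pushed fully home it is 22.5 mm above the mouth point; laid in, not pushed, 28.5 mm above it.
- lid_foot (a point): Centre of the lid's underside, 41 mm below the rib's centre. From here up 20 mm runs the plug that enters the mouth, 72 mm wide with a bevelled foot. Two lugs, 10 mm wide and 10 mm high, stick out of the plug's foot to 84 mm over both, in line with the rib (on the lid's x axis; alike both ways round).
- funnel_tab (a point): Centre of the grip tab of the white funnel: level flat tab on the rim, 18 mm wide (funnel y), 42 mm long (x), 7 mm thick, pointing along the funnel's -x; this point is 88 mm out from the funnel's axis, 65.5 mm above its underside. The funnel, 0.09 kg, starts upright in the mill's mouth on four ribs; its stem reaches 29 mm below the mouth point.
- funnel_mouth (a point): Centre of the funnel's rim, 69 mm above its underside (40 mm above the mill's mouth point at the start). The rim is 132 mm wide, the cone narrows at 50 degrees to a stem 52 mm wide outside and 47 mm inside.
- scoop_grip (a point): Metal gem scoop, 0.13 kg plus 0.06 kg of clay, flat on the desk, open on top: a straight pan 70 mm long (scoop x), 58 mm wide outside (y), walls 34 mm high, 3 mm thick, with a tapering open spout 50 mm long to the scoop's -x. Point: middle of the pan, half-way up (17 mm above the underside). Pinch it across its 58 mm width.
- scoop_lip (a point): Middle of the scoop's pouring lip, 85 mm to the scoop's -x from the pan's middle and 7 mm above the underside; the spout is 42 mm wide inside here and its floor rises 4 mm towards it. Clay slides out at 30 to 45 degrees of tilt; a lump that hangs back comes with a shake.
- lump0_center (a point): Lump of dry reddish clay no. 1 of 6, about 18 mm long and 12 mm thick, 10 g, starts in the scoop's pan; its centre (half-way up).
- lump1_center (a point): Lump of dry reddish clay no. 2 of 6, about 18 mm long and 12 mm thick, 10 g, starts in the scoop's pan; its centre (half-way up).
- lump2_center (a point): Lump of dry reddish clay no. 3 of 6, about 18 mm long and 12 mm thick, 10 g, starts in the scoop's pan; its centre (half-way up).
- lump3_center (a point): Lump of dry reddish clay no. 4 of 6, about 18 mm long and 12 mm thick, 10 g, starts in the scoop's pan; its centre (half-way up).
- lump4_center (a point): Lump of dry reddish clay no. 5 of 6, about 18 mm long and 12 mm thick, 10 g, starts in the scoop's pan; its centre (half-way up).
- lump5_center (a point): Lump of dry reddish clay no. 6 of 6, about 18 mm long and 12 mm thick, 10 g, starts in the scoop's pan; its centre (half-way up).
- size_jar_center (a point): Bystander: closed jar of gilding glue, 64 mm wide, 85 mm high; its centre.
- tape_roll_center (a point): Bystander: roll of tape lying flat, 80 mm wide, 24 mm high; its centre.
- leaf_book_center (a point): Bystander: flat book of gold leaf, 90 mm square, 11 mm high; its centre.
Not all that is in view belongs to the job. Leave any black, purple or turquoise look-alike of the part that bears scoop_grip alone.

How it is judged:
On the way, in this order (a step that is already met when the one before it is completed fails the run):
1. all six clay lumps are in the mill's chamber, tipped in while the funnel stands in the mouth (horizontal distance between each of lump0_center, lump1_center, lump2_center, lump3_center, lump4_center, lump5_center and mill_chamber below 0.031 m and z of lump0_center in the frame of mill_chamber between 0 and 0.046 m and z of lump1_center in the frame of mill_chamber between 0 and 0.046 m and z of lump2_center in the frame of mill_chamber between 0 and 0.046 m and z of lump3_center in the frame of mill_chamber between 0 and 0.046 m and z of lump4_center in the frame of mill_chamber between 0 and 0.046 m and z of lump5_center in the frame of mill_chamber between 0 and 0.046 m and horizontal distance between funnel_mouth and mill_mouth below 0.015 m and z of funnel_mouth in the frame of mill_mouth below 0.046 m), for 0.2 s.
2. the scoop is down on the desk, the funnel off the mill and down on the desk (horizontal distance between funnel_mouth and mill_mouth above 0.13 m and height (world z) of funnel_mouth between -0.01 and 0.08 m and height (world z) of scoop_grip below 0.025 m and angle between scoop_grip's own z axis and vertical below 0.15 rad), for 0.2 s.
3. the lid is in the mouth and pushed down against the spring (value of joint interlock above 0.002 m and horizontal distance between lid_grip and mill_mouth below 0.005 m and z of lid_grip in the frame of mill_mouth below 0.027 m), for 0.1 s.
At the end, for the whole second after the job is handed in: Lid in the mouth (5 mm, 0.08 rad), drive ring pushed down over 2 mm and turned over 1.2 of its 1.4 rad, fingers gripping the lid with over 2 N; all six lumps in the chamber; funnel on the desk over 130 mm from the mill axis and scoop level on the desk, both still and released (all of step 2 and all of step 3 and value of joint run_ring above 1.2 rad and angle between lid_grip's own z axis and vertical below 0.08 rad and contact force between the fingers and lid above 2 N and horizontal distance between each of lump0_center, lump1_center, lump2_center, lump3_center, lump4_center, lump5_center and mill_chamber below 0.031 m and z of lump0_center in the frame of mill_chamber between 0 and 0.046 m and z of lump1_center in the frame of mill_chamber between 0 and 0.046 m and z of lump2_center in the frame of mill_chamber between 0 and 0.046 m and z of lump3_center in the frame of mill_chamber between 0 and 0.046 m and z of lump4_center in the frame of mill_chamber between 0 and 0.046 m and z of lump5_center in the frame of mill_chamber between 0 and 0.046 m and contact force between the arm and funnel below 0.2 N and linear speed of each of funnel, scoop below 0.02 m/s and contact force between the arm and scoop below 0.2 N); the arm keeps its last pose, push and grip.
It fails at once if the jar of glue is pushed away or knocked over (distance of size_jar_center from where it was at the start of the episode above 0.03 m or angle between size_jar_center's own z axis and vertical above 0.5 rad).
It fails at once if the roll of tape is pushed away or knocked over (distance of tape_roll_center from where it was at the start of the episode above 0.03 m or angle between tape_roll_center's own z axis and vertical above 0.5 rad).
It fails at once if the leaf book is pushed away or knocked over (distance of leaf_book_center from where it was at the start of the episode above 0.03 m or angle between leaf_book_center's own z axis and vertical above 0.5 rad).
It also fails if it takes over 72 s, if anything falls off the work surface, if the arm or the gripper's body presses on something with over 40 N, if the wrist force passes 120 N, or if a joint passes its speed limit or range.

## Robot

A 6-joint arm with a two-finger parallel gripper is mounted at the origin on the work surface. World frame = base frame: x ahead of the robot, y to its left, z up, the work surface at z = 0. Lengths are in m, angles in rad, forces in N, time in s.
With the tool pointing down it reaches from about 0.3 to 0.875 m from the base axis. Payload 6.4 kg.
Tool frame: the origin (TCP) lies midway between the tips of the shut fingers; the grasp point (between the pads) lies 19 mm behind it; z points along the fingers, y is the line along which they close (so a half turn about z gives the same grasp; the last joint's range is limited). The gripper opens to 88 mm and grips with 3 to 60 N. Pads are 18 mm wide; open, the fingers measure 123 mm over their backs; the gripper's body (75 mm by 187 mm) begins 45 mm behind the grasp point.
Start: joints at [0.898, 0.181, 1.607, -0, 1.354, -0.206], TCP at [0.259, 0.514, 0.239] pointing down, gripper open.
Joint ranges: [-2.99, 2.99], [-0.89, 2.07], [0.3, 2.58], [-1.14, 4.28], [0, 2.63], [-3.12, 3.12]. Speed limits (rad/s): [2.57, 2.57, 3.01, 3.14, 3.14, 3.14].

## Interface

Orientations are given as a 3x3 rotation matrix whose columns are the frame's x, y, z axes.
In Python, from rig import state, camera, camera_params, hand_in gives the robot as it stands.
- The arm moves only by the tool arm_command, never from a script. Its argument "steps" is text: rows parted by semicolons, each of 4 numbers parted by spaces: the shift along the tool's x, y, z in mm, then the turn about the tool's z in rad. A call has 1 to 20 rows; each row is the pose to reach, as a shift and turn from the pose commanded when the call began, along the tool's axes at that moment; what a row does not reach only later rows make up. A row lasts 1/12 s, in which the tool goes at most 41.7 mm and 7.16 degrees, less where a joint would pass 70% of its speed; a pose out of reach is approached as far as the arm can. A call with a gripper value outside its range is refused whole. "hand" is the gripper command: -1 is shut, 1 is fully open, values between are in proportion, set as the call begins (left out, the last holds). The fingers move at their own pace and stop on an object; "newtons" is the grip in N (left out, the last holds). Time passes only in rows, so rows that repeat a pose let the fingers close. It gives the time, the measured TCP pose, the force, the opening and the grip force at its end, in the units of the state.
- state(): the state, without advancing time (a new reading comes with each control period).
- camera(name): name is "scene" or "top" or "wrist"; returns the picture (480x640x3 uint8, blue, green, red); there is no depth.
- camera_params(name): a dict with "camera_matrix" (3x3 intrinsics, pixels), "rvec" (rotation vector, rad) and "tvec" (3), from world to camera coordinates, as OpenCV has them. Camera axes: x right, y down, z forward; pixel columns grow to the right and rows downward; lengths in m; the calibration is good to about 2 mm. The wrist camera is an equidistant fisheye: a pixel r from the principal point sees the ray r / f radians off the axis. A picture is of the moment at which its call begins: read the wrist's pose just before it. camera_params takes no time and is no camera call; for the wrist camera it gives the pose at the moment of the call.
- hand_in(): hands the job in; it is judged then, once.
The state is a dict: "clock": time; "qpos": joint angles; "dq": joint speeds; "effort": joint torques, N m; "position": TCP position; "ee_rot": TCP orientation; "contact_force": force on the tool from outside, world axes, zero at the start; "ft_torque": the same for the moment, N m; "width": finger opening in m; "grasp_force": force on a finger pad.
Only numpy, scipy, OpenCV 4.12 (cv2) and the standard library are available. Lean on these libraries where they do the work, as an engineer would, in place of code of your own. Each camera call takes 0.05 s, during which the arm holds its last target. There are 200 camera calls.

## Working session

There is one attempt and no reset: what is moved stays moved. The work goes in short steps, Python scripts to look and compute and a tool call to move; the robot and the scene stay as the last step left them, time stands still between calls to the robot, and variables do not carry over. Pictures are saved under pics/ and viewed, at most 10 in all, crops included, and the job is handed in when it is done.

Besides the shell and the picture viewer there is one more tool, called after "Emit:" by a JSON object that holds its "op" and its "data". arm_command: Moves the arm, as the interface text tells. Its arguments: {"type":"object","properties":{"steps":{"type":"string"},"hand":{"type":"number"},"newtons":{"type":"number"}},"required":["steps"]}

```bash
ls; mkdir -p pics; python3 - <<'E'
from rig import *
import cv2,numpy as np
s=state();print(s['clock'],s['position'],np.round(s['ee_rot'],3),s['width'])
for n in("scene","top"):
    cv2.imwrite(f"pics/{n}0.png",camera(n));p=camera_params(n);print(n,p)
E
```

```text
pics
0.0 [0.25842536 0.51305731 0.23784432] [[-0.893  0.45  -0.001]
 [ 0.45   0.893 -0.001]
 [ 0.    -0.002 -1.   ]] 0.08814393127230104
scene {'camera_matrix': array([[477.94012959,   0.        , 313.1743407 ],
       [  0.        , 477.94012959, 244.32084719],
       [  0.        ,   0.        ,   1.        ]]), 'rvec': array([ 0.79386746,  2.75535358, -0.85384794]), 'tvec': array([ 0.50741278, -0.15086839,  1.33181908])}
top {'camera_matrix': array([[505.31378003,   0.        , 324.73772619],
       [  0.        , 505.31378003, 241.88763625],
       [  0.        ,   0.        ,   1.        ]]), 'rvec': array([ 2.14957911, -2.11356241,  0.10916722]), 'tvec': array([-0.05004837,  0.56691018,  1.085725  ])}
```

View pics/top0.png

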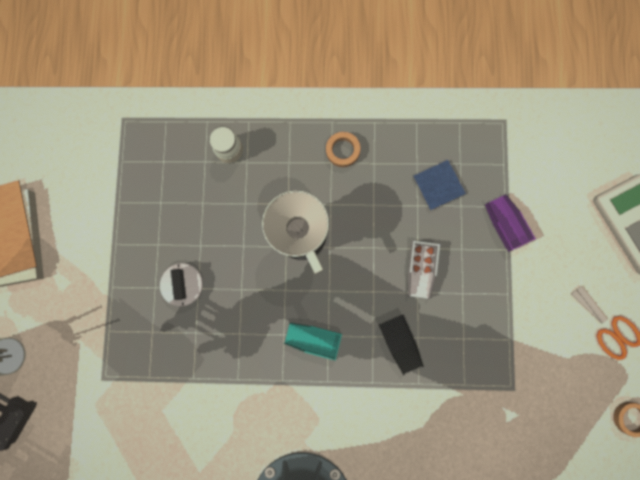

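View pics/scene0.png

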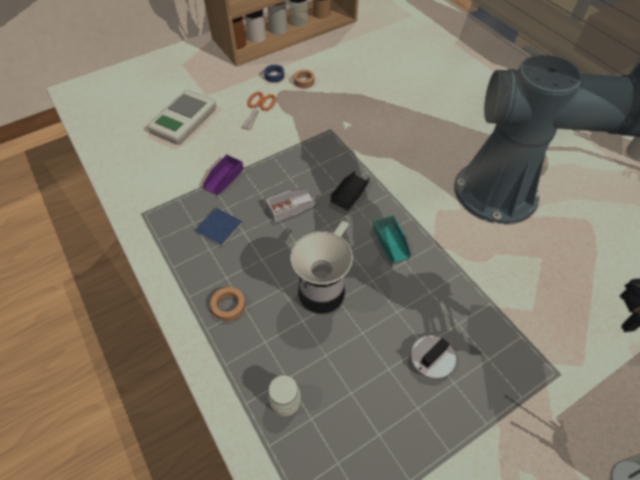

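The metal scoop with six reddish lumps is at (423,268) in the top view. The look-alikes are teal (313,340), black (401,344) and purple (510,222). Only the bare-metal one holds lumps. The funnel and mill are at (297,224), the tab at (315,262), the lid at (180,285), the jar at (224,143), the tape at (343,149) and the book at (439,184). Next I'll locate these and confirm the scoop in an enlarged crop.

```bash
cat > h.py <<'E'
from rig import *
import cv2,numpy as np
def cam(n):
    p=camera_params(n);R=cv2.Rodrigues(p['rvec'])[0];return p['camera_matrix'],R,np.array(p['tvec']).ravel()
def px2w(n,uv,z,P=None):
    K,R,t=P or cam(n);uv=np.atleast_2d(uv).astype(float);out=[]
    for u,v in uv:
        d=np.linalg.inv(K)@[u,v,1]
        if n=="wrist":
            x,y=d[:2];th=np.hypot(x,y);d=np.array([x/th*np.sin(th),y/th*np.sin(th),np.cos(th)])
        d=R.T@d;c=-R.T@t;out.append(c+d*(z-c[2])/d[2])
    return np.array(out)
def w2px(n,X,P=None):
    K,R,t=P or cam(n);X=np.atleast_2d(X)@R.T+t
    if n=="wrist":
        r=np.hypot(X[:,0],X[:,1]);th=np.arctan2(r,X[:,2]);X=np.c_[X[:,0]/r*th,X[:,1]/r*th,np.ones(len(X))]
    q=X@K.T;return q[:,:2]/q[:,2:]
def save(name,im):cv2.imwrite(f"pics/{name}.png",im)
E
python3 - <<'E'
from h import *
for n,uv,z in [("funnel rim",(296,224),.17),("tab",(315,263),.1665),("lid rib",(178.5,284),.056),("lid flange",(181,285),.026),("lidbot",(178,271),.056),("libtop",(179,299),.056),("jar",(223,135),.085),("tape",(343,149),.02),("book",(439,185),.01),("teal",(313,340),.02),("black",(401,344),.02),("purple",(510,222),.02),
 ("scoop back L",(411,241),.034),("back R",(439,243),.034),("lip L",(412,296),.012),("lip R",(429,297),.012)]:
    print(n,np.round(px2w("top",uv,z)[0],3))
a=cv2.imread("pics/top0.png")
save("crop1",np.hstack([cv2.resize(a[225:315,375:475],(400,360),interpolation=cv2.INTER_CUBIC),cv2.resize(a[240:330,130:230],(400,360),interpolation=cv2.INTER_CUBIC)]))
E
```

```text
funnel rim [0.584 0.012 0.17 ]
tab [ 0.508 -0.027  0.166]
lid rib [0.468 0.277 0.056]
lid flange [0.467 0.281 0.026]
lidbot [0.496 0.28  0.056]
libtop [0.435 0.274 0.056]
jar [0.797 0.188 0.085]
tape [ 0.789 -0.078  0.02 ]
book [ 0.708 -0.3    0.01 ]
teal [ 0.352 -0.018  0.02 ]
black [ 0.347 -0.211  0.02 ]
purple [ 0.621 -0.455  0.02 ]
scoop back L [ 0.573 -0.232  0.034]
back R [ 0.569 -0.294  0.034]
lip L [ 0.452 -0.237  0.012]
lip R [ 0.451 -0.274  0.012]
```

View pics/crop1.png

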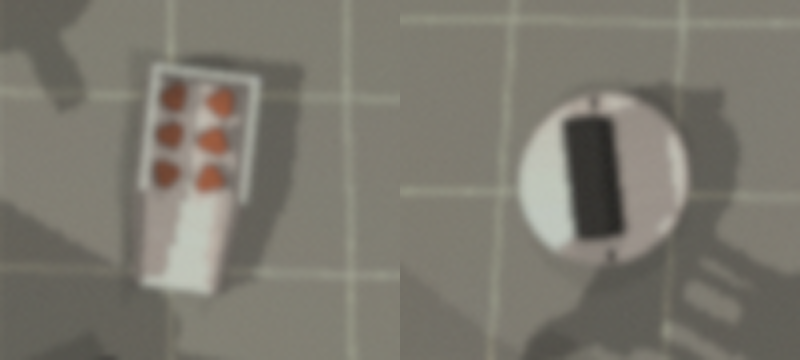

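The crop confirms the bare-metal scoop: six red lumps in the pan, with the spout toward the robot (−x). The lid's rib runs nearly along world x.

```bash
cat >> h.py <<'E'
def plan(pos,yaxis):
    """shift (mm, tool axes) and turn to bring TCP to pos with closing axis along yaxis angle (world, rad, mod pi)"""
    s=state();R=np.array(s['ee_rot']);d=R.T@(np.array(pos)-s['position'])*1000
    cur=np.arctan2(R[1,1],R[0,1]);dy=(yaxis-cur+np.pi/2)%np.pi-np.pi/2
    print("t",round(s['clock'],2),"pos",np.round(s['position'],4),"shift",np.round(d,1),"turn",round(-dy,3),"q6",round(s['qpos'][5],2),"w",round(s['width'],4),"gf",round(float(np.max(s['grasp_force'])),2))
E
python3 - <<'E'
from h import *
r=px2w("top",[(414.25,241.25),(440,244),(410.5,272),(436.25,275)],.034);l=px2w("top",[(410.5,296.25),(428.25,298.5)],.011)
print(np.round(r,3),np.round(l,3))
rear=r[:2].mean(0);lip=l.mean(0);ax=(rear-lip)[:2];a=np.arctan2(ax[1],ax[0]);print("axis",a,np.linalg.norm(ax),"pan mid by rear",rear[:2]-.035*ax/np.linalg.norm(ax),"by lip",lip[:2]+.085*ax/np.linalg.norm(ax))
m=(r[1]-r[0]);print("perp",np.arctan2(m[1],m[0])+np.pi/2)
m=r[:2].mean(0)-r[2:].mean(0);print("pan axis",np.arctan2(m[1],m[0]))
c=rear[:2]-.02*ax/np.linalg.norm(ax)
plan([c[0],c[1],.12],a+np.pi/2)
E
```

```text
[[ 0.573 -0.239  0.034]
 [ 0.567 -0.296  0.034]
 [ 0.504 -0.231  0.034]
 [ 0.498 -0.287  0.034]] [[ 0.452 -0.233  0.011]
 [ 0.447 -0.273  0.011]]
axis -0.11938192117372373 0.12122514300753899 pan mid by rear [ 0.53521097 -0.26334757] by lip [ 0.53399455 -0.26320166]
perp -0.09399063473730473
pan axis -0.12719782861036397
t 0.1 pos [0.2585 0.5131 0.238 ] shift [-610.7 -563.6  118.6] turn -0.347 q6 -0.21 w 0.088 gf 0.0
```

Emit:
{"op": "arm_command", "data": {"steps": "-611 -564 0 -0.347;-611 -564 0 -0.347;-611 -564 0 -0.347;-611 -564 0 -0.347;-611 -564 0 -0.347;-611 -564 0 -0.347;-611 -564 0 -0.347;-611 -564 0 -0.347;-611 -564 0 -0.347;-611 -564 0 -0.347;-611 -564 0 -0.347;-611 -564 0 -0.347;-611 -564 0 -0.347;-611 -564 0 -0.347;-611 -564 0 -0.347;-611 -564 0 -0.347;-611 -564 0 -0.347;-611 -564 0 -0.347;-611 -564 0 -0.347;-611 -564 0 -0.347", "hand": 1}}

```text
clock: 1.77
position: [0.5492, -0.2634, 0.2381]
ee_rot: [[-0.993, 0.12, -0.001], [0.12, 0.993, 0.001], [0.001, 0.001, -1.0]]
contact_force: [0.0, 0.1, 0.6]
width: 0.088
grasp_force: 0.0
```

```bash
python3 - <<'E'
from h import *
im=camera("wrist");save("w1",im);plan([.5545,-.2655,.006],-.115+np.pi/2)
print(w2px("wrist",[[.5345,-.2633,.034],[.5545,-.2655,.034]]),camera_params("wrist"))
E
```

```text
t 1.82 pos [ 0.5505 -0.2704  0.2372] shift [ -3.2   6.1 231.2] turn -0.009 q6 -2.09 w 0.0881 gf 0.0
[[327.28437917 196.4749176 ]
 [327.53173989 216.94508649]] {'camera_matrix': array([[371.64829954,   0.        , 322.45471913],
       [  0.        , 371.64829954, 247.48766674],
       [  0.        ,   0.        ,   1.        ]]), 'rvec': array([-2.16115716, -1.90801106, -0.30726731]), 'tvec': array([ 0.19949204, -0.59335601,  0.20534435])}
```

View pics/w1.png

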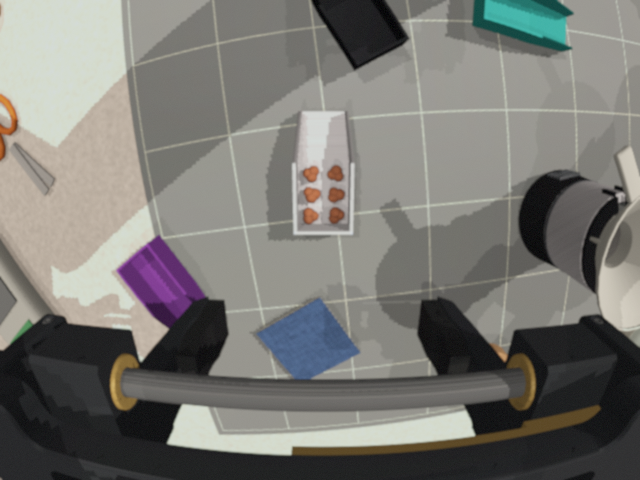

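The wrist view shows the pan's rear corners at (293,233) and (353,234) and the spout lip at (302–347,111). I'll refine the position from these.

```bash
python3 - <<'E'
from h import *
r=px2w("wrist",[(293.5,233),(353,234)],.034);l=px2w("wrist",[(302,112),(347,112)],.011)
print(r,l);a=(r.mean(0)-l.mean(0))[:2];print(np.arctan2(a[1],a[0]),np.hypot(*a));u=a/np.hypot(*a)
print(r.mean(0)[:2]-.035*u, l.mean(0)[:2]+.085*u)
c=(r.mean(0)[:2]-.014*u);plan([c[0],c[1],.006],np.arctan2(a[1],a[0])+np.pi/2)
E
```

```text
[[ 0.56638839 -0.30051888  0.034     ]
 [ 0.57460903 -0.24277959  0.034     ]] [[ 0.45087554 -0.27772902  0.011     ]
 [ 0.45630791 -0.23392628  0.011     ]]
-0.1345175712041698 0.1179727372018932
[ 0.5358149  -0.26695531] [ 0.53782385 -0.26722719]
t 1.82 pos [ 0.5505 -0.2704  0.2372] shift [ -5.8   2.1 231.2] turn 0.01 q6 -2.09 w 0.0881 gf 0.0
```

Emit:
{"op": "arm_command", "data": {"steps": "-6 3 40 0.01;-6 3 80 0.01;-6 3 120 0.01;-6 3 160 0.01;-6 3 195 0.01;-6 3 220 0.01;-6 3 231 0.01;-6 3 231 0.01;-6 3 231 0.01"}}

```text
clock: 2.57
position: [0.5557, -0.2591, 0.0081]
ee_rot: [[-0.992, 0.129, -0.0], [0.129, 0.992, 0.0], [0.0, 0.0, -1.0]]
contact_force: [-0.7, 0.2, -0.1]
width: 0.0879
grasp_force: 0.0
```

Emit:
{"op": "arm_command", "data": {"steps": "0 0 0 0;0 0 0 0;0 0 0 0;0 0 0 0;0 0 0 0;0 0 0 0", "hand": -1, "newtons": 50}}

```text
clock: 3.07
position: [0.5562, -0.2597, 0.009]
ee_rot: [[-0.992, 0.129, 0.002], [0.129, 0.992, -0.001], [-0.002, -0.001, -1.0]]
contact_force: [-1.2, -0.3, 5.7]
width: 0.0577
grasp_force: 50.3
```

Emit:
{"op": "arm_command", "data": {"steps": "0 0 -10 0;0 0 -20 0;0 0 -30 0;0 0 -30 0"}}

```text
clock: 3.4
position: [0.5569, -0.26, 0.0405]
ee_rot: [[-0.992, 0.129, 0.003], [0.129, 0.992, -0.002], [-0.004, -0.002, -1.0]]
contact_force: [-0.7, -0.3, -1.6]
width: 0.0575
grasp_force: 50.3
```

```bash
python3 - <<'E'
from h import *
save("w2",np.hstack([cv2.resize(camera("wrist"),(400,300)),cv2.resize(camera("scene")[150:300,200:400],(400,300))]));plan([.5,.0,.3],-.115+np.pi/2)
E
```

```text
t 3.5 pos [ 0.556  -0.2594  0.0387] shift [  88.7  249.8 -261.7] turn -0.015 q6 -2.07 w 0.0579 gf 50.27
```

View pics/w2.png

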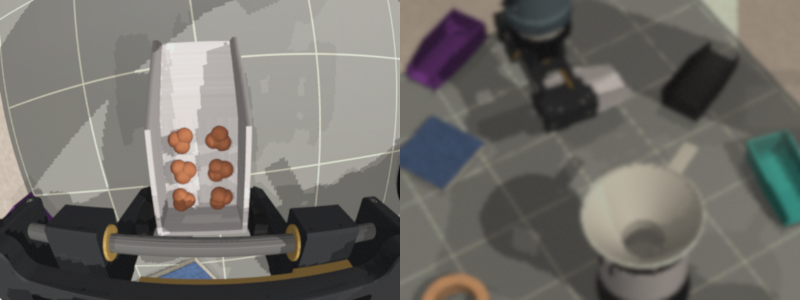

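The left half shows all six lumps still in the level pan after lift-off. The grasp is good.

Emit:
{"op": "arm_command", "data": {"steps": "0 0 -10 0;0 0 -30 0;0 0 -60 0;0 0 -95 0;0 0 -130 0;0 5 -165 0;-1 15 -195 0;-4 32 -220 0;-9 55 -238 0;-16 82 -246 0;-23 112 -246 0;-30 142 -246 0;-37 170 -246 0;-44 197 -246 0;-50 221 -246 0;-56 242 -246 0;-60 258 -246 0;-63 268 -246 0;-64 273 -246 0;-64 274 -246 0"}}

```text
clock: 5.17
position: [0.6543, 0.0049, 0.2835]
ee_rot: [[-0.992, 0.129, -0.001], [0.129, 0.992, 0.0], [0.001, -0.0, -1.0]]
contact_force: [1.1, -0.3, -2.0]
width: 0.0576
grasp_force: 50.3
```

```bash
python3 - <<'E'
from h import *
plan([.655,.003,.285],-.13+np.pi/2)
a=camera("wrist");b=camera("scene");print(np.round(state()['position'],4),np.round(camera_params("wrist")['rvec'],4))
save("w3",np.hstack([cv2.resize(a,(400,300)),cv2.resize(b[130:310,200:440],(400,300))]))
E
```

```text
t 5.17 pos [0.6543 0.0049 0.2835] shift [-0.9 -1.8 -1.5] turn 0.001 q6 -1.62 w 0.0576 gf 50.27
[0.6541 0.0037 0.2836] [-2.1688 -1.9023 -0.3084]
```

View pics/w3.png

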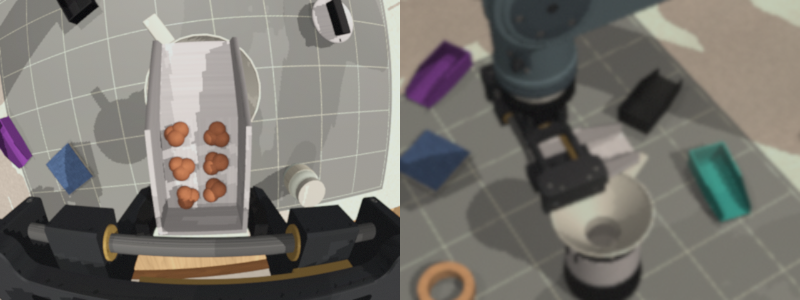

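Emit:
{"op": "arm_command", "data": {"steps": "0 2 10 0;0 4 20 0;0 4 20 0;0 4 20 0", "newtons": 20}}

```text
clock: 5.6
position: [0.654, 0.008, 0.2619]
ee_rot: [[-0.992, 0.13, -0.003], [0.13, 0.992, 0.0], [0.003, 0.0, -1.0]]
contact_force: [0.5, -0.0, -1.4]
width: 0.0578
grasp_force: 20.3
```

Emit:
{"op": "arm_command", "data": {"steps": "0 0 0 0;0 0 0 0;0 0 0 0", "newtons": 8}}

```text
clock: 5.85
position: [0.6551, 0.0081, 0.2642]
ee_rot: [[-0.992, 0.13, 0.001], [0.13, 0.992, -0.0], [-0.001, -0.0, -1.0]]
contact_force: [0.8, -0.5, -1.5]
width: 0.0581
grasp_force: 8.0
```

```bash
python3 - <<'E'
from h import *
a=camera("wrist");save("w4",a)
# scoop brightness proxies: compare with w3 geometry via lip row: brightest rows in column 394
g=a[:,394].astype(int).sum(1);print(g[40:420:10])
r=cv2.inRange(cv2.cvtColor(a,cv2.COLOR_BGR2HSV),(3,110,60),(14,255,255));r[:, :200]=0;r[:,560:]=0;n,_,st,c=cv2.connectedComponentsWithStats(r);print([(np.round(c[i]),st[i,4]) for i in range(1,n) if st[i,4]>60])
plan([.655,.003,.265],-.13+np.pi/2)
E
```

```text
[453 449 447 444 522 381 392 407 409 415 424 432 367 401 407 626 643 644
 646 649 649 652 646 652 655 627 627 605 605 452 462 459 475 640 188 268
 287 448]
[(array([351., 177.]), np.int32(675)), (array([280., 188.]), np.int32(719)), (array([301., 216.]), np.int32(743)), (array([332., 236.]), np.int32(917)), (array([326., 287.]), np.int32(942)), (array([299., 320.]), np.int32(884)), (array([329., 435.]), np.int32(2753))]
t 5.9 pos [0.6552 0.0082 0.2642] shift [-0.5 -5.1 -0.8] turn 0.0 q6 -1.61 w 0.0578 gf 8.0
```

View pics/w4.png

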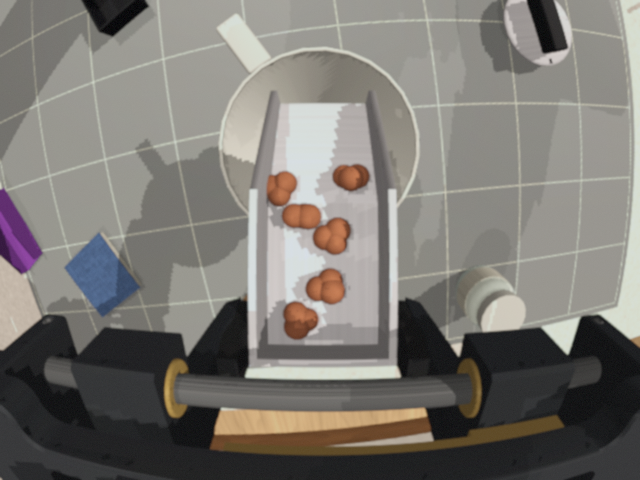

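The scoop is tilting spout-down inside the funnel rim, lip at (325,103), and the lumps are sliding at (280–350,177–320). I'll carry on.

Emit:
{"op": "arm_command", "data": {"steps": "0 0 0 0;0 0 0 0;0 0 0 0", "newtons": 6}}

```text
clock: 6.15
position: [0.655, 0.0083, 0.2639]
ee_rot: [[-0.992, 0.129, 0.0], [0.129, 0.992, -0.0], [-0.0, -0.0, -1.0]]
contact_force: [0.6, 0.1, -0.5]
width: 0.058
grasp_force: 6.0
```

```bash
cat >> h.py <<'E'
def lumps(name=None):
    a=camera("wrist")
    if name:save(name,a)
    r=cv2.inRange(cv2.cvtColor(a,cv2.COLOR_BGR2HSV),(3,110,60),(14,255,255));r[:, :200]=0;r[:,460:]=0;r[360:]=0
    n,_,st,c=cv2.connectedComponentsWithStats(r);print([(*np.round(c[i]).astype(int),int(st[i,4])) for i in range(1,n) if st[i,4]>60])
    w=cv2.inRange(a[:,300:340].mean(1).reshape(-1,1,3).astype(np.uint8),(190,190,190),(255,255,255)).ravel();print("white rows",np.where(w)[0][[0,-1]] if w.any() else None)
E
python3 - <<'E'
from h import *
lumps("w5");plan([.655,.003,.265],-.13+np.pi/2)
E
```

```text
[(np.int64(308), np.int64(128), 1389), (np.int64(306), np.int64(208), 574)]
white rows [ 48 378]
t 6.2 pos [0.655  0.0083 0.2639] shift [-0.7 -5.3 -1.1] turn 0.0 q6 -1.61 w 0.0577 gf 6.0
```

Emit:
{"op": "arm_command", "data": {"steps": "0 0 0 0;0 0 0 0;0 0 0 0;0 0 0 0;0 0 0 0", "newtons": 10}}

```text
clock: 6.62
position: [0.6549, 0.0083, 0.2637]
ee_rot: [[-0.992, 0.129, -0.0], [0.129, 0.992, -0.0], [0.0, -0.0, -1.0]]
contact_force: [-1.3, -0.1, -1.9]
width: 0.0579
grasp_force: 10.0
```

```bash
python3 - <<'E'
from h import *
lumps("w6");save("s6",camera("scene"));save("t6",camera("top"));plan([.655,.003,.265],-.13+np.pi/2)
a=cv2.imread("pics/w6.png");b=cv2.imread("pics/s6.png")
save("w6v",np.hstack([cv2.resize(a,(400,300)),cv2.resize(b[130:310,200:440],(400,300))]))
E
```

```text
[(np.int64(342), np.int64(144), 167)]
white rows [ 47 378]
t 6.77 pos [0.6549 0.0083 0.2637] shift [-0.8 -5.2 -1.3] turn 0.0 q6 -1.61 w 0.0579 gf 10.0
```

View pics/w6v.png

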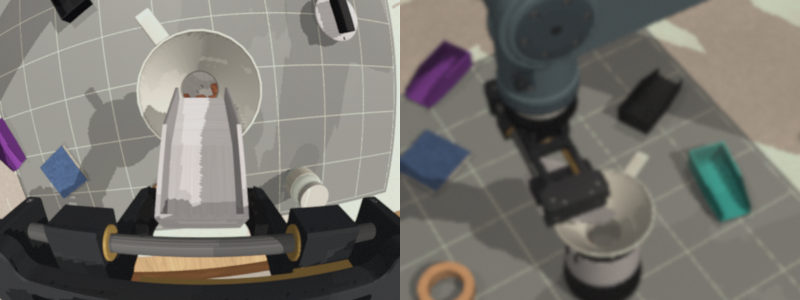

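The scoop is empty and reddish lumps show at the bottom of the stem, near (205,90) in the left half. I'll raise the scoop and carry it back over its free spot.

Emit:
{"op": "arm_command", "data": {"steps": "0 0 -15 0;0 0 -35 0;0 0 -60 0;0 -5 -75 0;5 -15 -80 0;13 -32 -80 0;25 -60 -80 0;37 -92 -80 0;50 -124 -80 0;63 -156 -80 0;75 -188 -80 0;86 -216 -70 0;95 -240 -40 0;102 -255 0 0;106 -264 40 0;107 -266 80 0;107 -266 115 0;107 -266 145 0;107 -266 160 0;107 -266 160 0", "newtons": 20}}

```text
clock: 8.43
position: [0.5106, -0.2397, 0.0985]
ee_rot: [[-0.991, 0.13, -0.008], [0.13, 0.991, 0.006], [0.008, 0.005, -1.0]]
contact_force: [-0.7, 0.8, -1.3]
width: 0.058
grasp_force: 20.0
```

```bash
python3 - <<'E'
from h import *
lumps("w7");plan([.575,-.25,.008],-.13+np.pi/2)
K=cam("top");b=camera("top");save("w7v",np.hstack([cv2.resize(cv2.imread("pics/w7.png"),(400,300)),cv2.resize(b[170:290,230:390],(400,300),interpolation=cv2.INTER_CUBIC)]))
E
```

```text
[]
white rows [157 307]
t 8.48 pos [ 0.5121 -0.2406  0.1012] shift [-64.   -1.4  92.8] turn -0.0 q6 -2.09 w 0.0578 gf 20.0
```

View pics/w7v.png

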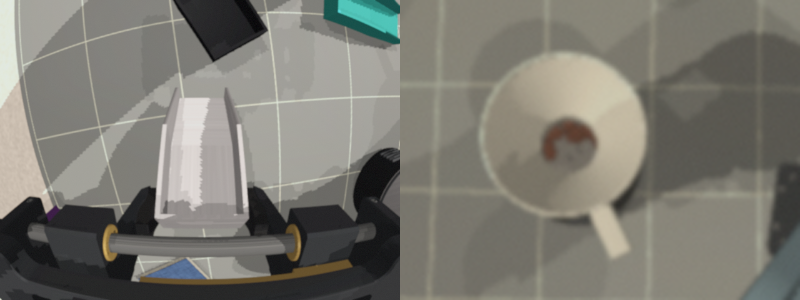

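The funnel cone is clear and the lumps lie at its bottom. The scoop is still tilted, so I'll lower it along an arc so that it pivots flat on its lip.

Emit:
{"op": "arm_command", "data": {"steps": "0 0 10 0;0 0 19 0;-7 0 25 0;-15 0 30 0;-22 0 37 0;-29 0 43 0;-35 0 50 0;-40 0 58 0;-44 0 66 0;-48 0 75 0;-51 0 84 0;-53 0 92 0;-53 0 92 0;-53 0 92 0", "newtons": 7}}

```text
clock: 9.7
position: [0.5663, -0.2481, 0.0108]
ee_rot: [[-0.992, 0.129, -0.002], [0.129, 0.992, 0.001], [0.002, 0.001, -1.0]]
contact_force: [0.6, 0.1, -1.8]
width: 0.0581
grasp_force: 7.0
```

Emit:
{"op": "arm_command", "data": {"steps": "0 0 0 0;0 0 0 0;0 0 0 0;0 0 0 0", "hand": 1}}

```text
clock: 10.03
position: [0.5671, -0.2487, 0.0123]
ee_rot: [[-0.992, 0.13, 0.001], [0.13, 0.992, -0.0], [-0.001, -0.0, -1.0]]
contact_force: [-0.5, -0.4, 0.4]
width: 0.0825
grasp_force: 0.0
```

Emit:
{"op": "arm_command", "data": {"steps": "0 0 -20 0;0 0 -50 0;0 0 -90 0;0 0 -130 0;0 0 -170 0;0 0 -190 0;0 0 -200 0;0 0 -200 0"}}

```text
clock: 10.7
position: [0.5681, -0.2492, 0.2148]
ee_rot: [[-0.992, 0.129, 0.004], [0.129, 0.992, -0.003], [-0.005, -0.002, -1.0]]
contact_force: [0.4, 0.2, -0.6]
width: 0.0887
grasp_force: 0.0
```

```bash
python3 - <<'E'
from h import *
a=camera("wrist");b=camera("scene");save("w8",a);save("s8",b)
plan([.5,-.03,.3],0)
save("w8v",np.hstack([cv2.resize(a,(400,300)),cv2.resize(b[120:300,200:440],(400,300))]))
E
```

```text
t 10.8 pos [ 0.5663 -0.2481  0.2103] shift [ 94.1 207.7 -89.4] turn 1.441 q6 -2.05 w 0.0882 gf 0.0
```

View pics/w8v.png

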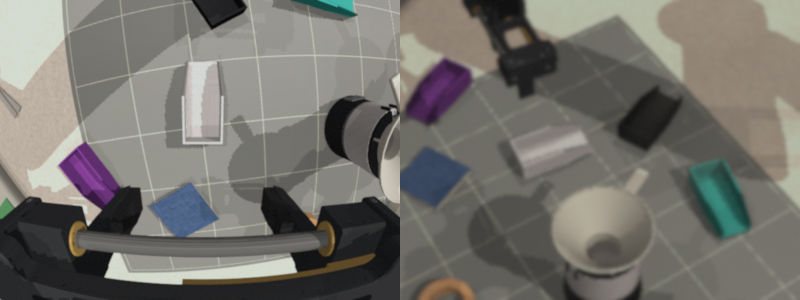

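The scoop lies level on the desk, released. That was my last allowed picture, so from here I measure in code. Next is the funnel tab.

```bash
python3 - <<'E'
from h import *
a=camera("top");g=a.min(2);m=(g>125).astype(np.uint8)
sub=np.zeros_like(m);sub[180:285,250:345]=m[180:285,250:345]
n,l,st,c=cv2.connectedComponentsWithStats(sub);i=1+np.argmax(st[1:,4]);print(st[i])
pts=np.argwhere(l==i)[:,::-1]
w=px2w("top",pts,.1695)[:,:2]
# rim circle: outer hull points on far side from tab
h=cv2.convexHull(pts.astype(np.int32))[:,0];hw=px2w("top",h,.17)[:,:2]
k=hw[hw[:,0]>.57];A=np.c_[2*k,np.ones(len(k))];s=np.linalg.lstsq(A,(k**2).sum(1),rcond=None)[0];r=np.sqrt(s[2]+s[:2]@s[:2]);print("rim",s[:2],r)
d=np.linalg.norm(w-s[:2],axis=1);t=w[(d>.072)&(w[:,0]<.55)];print(len(t),d.max(),"tab mean",t.mean(0),"dir",np.arctan2(*(t.mean(0)-s[:2])[::-1]),"dist",np.linalg.norm(t.mean(0)-s[:2]))
dr=t.mean(0)-s[:2];dr/=np.hypot(*dr);p=s[:2]+.090*dr
plan([*p,.152],np.arctan2(dr[1],dr[0])+np.pi/2)
E
```

```text
[ 262  190   67   85 2045]
rim [0.58661906 0.01495851] 0.06626437888746414
207 0.11084380234263382 tab mean [ 0.5048545  -0.02653508] dir -2.6719817382913256 dist 0.09169058147982125
t 10.85 pos [ 0.5659 -0.2478  0.2093] shift [ 87.6 212.4  58. ] turn -0.6 q6 -2.05 w 0.0879 gf 0.0
```

Emit:
{"op": "arm_command", "data": {"steps": "88 212 -10 -0.6;88 212 -10 -0.6;88 212 -10 -0.6;88 212 -10 -0.6;88 212 -10 -0.6;88 212 -10 -0.6;88 212 -10 -0.6;88 212 -10 -0.6;88 212 20 -0.6;88 212 45 -0.6;88 212 57 -0.6;88 212 57 -0.6;88 212 57 -0.6"}}

```text
clock: 11.93
position: [0.5065, -0.0279, 0.1533]
ee_rot: [[-0.892, -0.452, -0.003], [-0.452, 0.892, 0.001], [0.003, 0.002, -1.0]]
contact_force: [-0.5, -0.2, 1.1]
width: 0.0881
grasp_force: 0.0
```

```bash
python3 - <<'E'
from h import *
plan([.5061,-.0259,.152],-2.672+np.pi/2);print(state()['contact_force'])
E
```

```text
t 11.93 pos [ 0.5065 -0.0279  0.1533] shift [-0.5  1.9  1.3] turn -0.001 q6 -2.33 w 0.0881 gf 0.0
[-0.48373705 -0.19069393  1.0704484 ]
```

Emit:
{"op": "arm_command", "data": {"steps": "0 2 1 0;0 2 1 0;0 2 1 0;0 2 1 0;0 2 1 0;0 2 1 0;0 2 1 0;0 2 1 0", "hand": -1, "newtons": 50}}

```text
clock: 12.6
position: [0.5063, -0.025, 0.1539]
ee_rot: [[-0.891, -0.453, 0.0], [-0.453, 0.891, -0.0], [-0.0, -0.0, -1.0]]
contact_force: [-0.4, 0.1, -0.6]
width: 0.0367
grasp_force: 0.0
```

Emit:
{"op": "arm_command", "data": {"steps": "0 0 -5 0;0 0 -12 0;0 0 -22 0;0 0 -34 0;0 0 -46 0;0 0 -58 0;0 0 -70 0;0 0 -80 0;0 0 -85 0;0 0 -85 0"}}

```text
clock: 13.43
position: [0.507, -0.0253, 0.2404]
ee_rot: [[-0.891, -0.453, 0.003], [-0.453, 0.891, -0.001], [-0.002, -0.002, -1.0]]
contact_force: [0.7, 0.4, 0.1]
width: 0.0005
grasp_force: 0.0
```

```bash
python3 - <<'E'
from h import *
plan([.5061+.056,-.0259+.193,.24],-2.672+np.pi/2)
a=camera("top");save("t9",a);g=a.min(2);m=(g>125).astype(np.uint8)
sub=np.zeros_like(m);sub[160:285,240:355]=m[160:285,240:355]
n,l,st,c=cv2.connectedComponentsWithStats(sub);i=1+np.argmax(st[1:,4]);print(st[i],c[i])
# expected rim ellipse bbox for level funnel lifted 85mm
th=np.linspace(0,6.28,100);p=w2px("top",np.c_[.5866+.066*np.cos(th),.015+.066*np.sin(th),np.full(100,.255)]);print(p.min(0),p.max(0))
E
```

```text
t 13.43 pos [ 0.507  -0.0253  0.2404] shift [-136.3  146.6    0.4] turn 0.001 q6 -2.33 w 0.0005 gf 0.0
[290 191  28  10 130] [304.97692308 194.83846154]
[253.82639873 179.02736746] [326.45620408 250.63821311]
```

The fingers closed too slowly and lifted empty. I'll check that the funnel is undisturbed.

```bash
python3 - <<'E'
from h import *
b=camera("scene");save("s9",b);a=cv2.imread("pics/s8.png")
d=cv2.absdiff(a,b).max(2)
roi=d[225:310,285:360];print(roi.shape,(roi>30).mean(),roi.mean()); ys,xs=np.where(roi>30);print(xs.min()+285 if len(xs) else None,xs.max()+285,ys.min()+225,ys.max()+225)
print(w2px("scene",[[.5063,-.0255,.1665],[.5866,.015,.17],[.507,-.025,.24]]))
g=b.min(2);t=a.min(2)
for n,im in (("s8",t),("s9",g)):
    m=(im>140).astype(np.uint8);s=np.zeros_like(m);s[215:300,280:360]=m[215:300,280:360];nn,l,st,c=cv2.connectedComponentsWithStats(s);i=1+np.argmax(st[1:,4]);print(n,st[i],c[i])
E
```

```text
(85, 75) 0.00203921568627451 7.061490196078432
338 344 226 233
[[341.1077602  227.29583933]
 [320.32844727 255.67990509]
 [342.19597711 206.80480106]]
s8 [295 233  33  33 745] [311.79328859 247.40939597]
s9 [292 232  40  35 933] [311.33226152 248.2550911 ]
```

The funnel is unmoved. I'll re-approach half-open and give the fingers time to close.

Emit:
{"op": "arm_command", "data": {"steps": "0 0 0 0;0 0 0 0;0 0 0 0;0 0 0 0;0 0 0 0;0 0 0 0;0 0 20 0;0 0 45 0;0 0 70 0;0 0 87 0;0 0 87 0;0 0 87 0", "hand": 0.1}}

```text
clock: 14.53
position: [0.5057, -0.0249, 0.1512]
ee_rot: [[-0.891, -0.453, -0.002], [-0.453, 0.891, 0.001], [0.002, 0.001, -1.0]]
contact_force: [0.5, -0.3, 0.9]
width: 0.0486
grasp_force: 0.0
```

Emit:
{"op": "arm_command", "data": {"steps": "0 0 0 0;0 0 0 0;0 0 0 0;0 0 0 0;0 0 0 0;0 0 0 0;0 0 0 0;0 0 0 0;0 0 0 0;0 0 0 0", "hand": -1, "newtons": 50}}

```text
clock: 15.37
position: [0.5063, -0.0252, 0.1519]
ee_rot: [[-0.892, -0.453, 0.0], [-0.453, 0.892, -0.0], [-0.0, -0.0, -1.0]]
contact_force: [-1.3, -0.4, 2.5]
width: 0.0174
grasp_force: 50.0
```

Emit:
{"op": "arm_command", "data": {"steps": "0 0 -4 0;0 0 -10 0;0 0 -20 0;0 0 -32 0;0 0 -46 0;0 0 -60 0;0 0 -72 0;0 0 -80 0;-5 5 -85 0;-15 16 -85 0;-30 32 -85 0;-48 51 -85 0;-66 70 -85 0;-84 90 -85 0;-102 109 -85 0;-117 125 -85 0;-128 137 -85 0;-135 144 -85 0;-137 147 -85 0;-137 147 -85 0"}}

```text
clock: 17.03
position: [0.5615, 0.1686, 0.2363]
ee_rot: [[-0.891, -0.454, -0.001], [-0.454, 0.891, -0.0], [0.001, 0.0, -1.0]]
contact_force: [0.1, -0.2, -0.6]
width: 0.0169
grasp_force: 50.0
```

```bash
python3 - <<'E'
from h import *
plan([.562,.167,.053],-2.672+np.pi/2);print(state()['contact_force'],state()['ft_torque'])
a=camera("top");save("t10",a);save("s10",camera("scene"));g=a.min(2);m=(g>125).astype(np.uint8)
s=np.zeros_like(m);s[120:285,130:300]=m[120:285,130:300]
n,l,st,c=cv2.connectedComponentsWithStats(s);print([(st[i].tolist(),c[i].round()) for i in range(1,n) if st[i,4]>100])
th=np.linspace(0,6.28,100)
for tilt in (0,20,40):
    # rim disc tilting down away from tab (axis at tab)
    u=np.array([.889,.457]);r=np.c_[.066*np.cos(th),.066*np.sin(th)];al=.088+r[:,0];ca,sa=np.cos(np.radians(tilt)),np.sin(np.radians(tilt))
    P=np.c_[np.array([.5625,.1675])+np.outer(al*ca,u)+np.outer(r[:,1],[-u[1],u[0]]),.2515-al*sa];p=w2px("top",P);print(tilt,p.min(0),p.max(0))
E
```

```text
t 17.03 pos [0.5615 0.1686 0.2363] shift [ 1.000e-01 -1.700e+00  1.833e+02] turn 0.002 q6 -1.95 w 0.0169 gf 50.0
[ 0.1497963  -0.16719253 -0.60862551] [-0.00034365  0.12431868 -0.03033677]
[([130, 120, 170, 165, 6603], array([252., 203.])), ([209, 126, 27, 34, 664], array([222., 141.])), ([192, 147, 31, 46, 761], array([208., 171.]))]
0 [151.88319608 150.33998343] [222.58553424 219.92399238]
20 [160.55818011 162.30003031] [226.1565229  221.78013455]
40 [169.48215197 178.90118044] [231.30978814 225.43757433]
```

```bash
python3 - <<'E'
from h import *
b=cv2.imread("pics/s10.png");a=cv2.imread("pics/s8.png");d=(cv2.absdiff(a,b).max(2)>25)
# bright, low saturation blobs in diff
hsv=cv2.cvtColor(b,cv2.COLOR_BGR2HSV);m=((hsv[...,2]>135)&(hsv[...,1]<70)&d).astype(np.uint8)
n,l,st,c=cv2.connectedComponentsWithStats(m);print([(st[i].tolist(),c[i].round()) for i in range(1,n) if st[i,4]>120])
th=np.linspace(0,6.28,100);u=np.array([.889,.457]);r=np.c_[.066*np.cos(th),.066*np.sin(th)]
for tilt in (-20,0,20,40):
    al=.088+r[:,0];ca,sa=np.cos(np.radians(tilt)),np.sin(np.radians(tilt))
    P=np.c_[np.array([.5625,.1675])+np.outer(al*ca,u)+np.outer(r[:,1],[-u[1],u[0]]),.2515-al*sa];p=w2px("scene",P);print(tilt,p.min(0).round(),p.max(0).round(),p.mean(0).round())
E
```

```text
[([116, 0, 344, 186, 14944], array([270.,  90.])), ([279, 11, 8, 23, 143], array([282.,  22.])), ([252, 18, 14, 24, 265], array([259.,  30.])), ([334, 131, 23, 16, 140], array([346., 139.])), ([535, 144, 76, 77, 3504], array([567., 188.])), ([459, 257, 44, 39, 832], array([479., 276.])), ([317, 289, 64, 61, 2159], array([345., 314.])), ([345, 302, 69, 62, 339], array([388., 332.]))]
-20 [317. 285.] [393. 343.] [355. 313.]
0 [315. 289.] [391. 358.] [353. 323.]
20 [318. 291.] [390. 365.] [354. 328.]
40 [323. 291.] [392. 362.] [357. 327.]
```

Emit:
{"op": "arm_command", "data": {"steps": "0 0 25 0;0 0 60 0;0 0 95 0;0 0 125 0;0 0 148 0;0 0 163 0;0 0 173 0;0 0 179 0;0 0 183 0;0 0 185 0;0 0 185 0;0 0 185 0"}}

```text
clock: 18.13
position: [0.5625, 0.1681, 0.0527]
ee_rot: [[-0.891, -0.453, 0.002], [-0.453, 0.891, 0.0], [-0.002, -0.001, -1.0]]
contact_force: [-1.0, -0.1, -1.0]
width: 0.0172
grasp_force: 50.0
```

Emit:
{"op": "arm_command", "data": {"steps": "0 0 0 0;0 0 0 0;0 0 0 0;0 0 0 0;0 0 0 0;0 0 0 0;0 0 0 0", "hand": 0.3}}

```text
clock: 18.72
position: [0.5618, 0.1681, 0.0517]
ee_rot: [[-0.891, -0.453, 0.0], [-0.453, 0.891, 0.0], [-0.0, -0.0, -1.0]]
contact_force: [-0.5, -0.2, 0.8]
width: 0.0567
grasp_force: 0.0
```

Emit:
{"op": "arm_command", "data": {"steps": "0 0 -20 0;0 0 -50 0;0 0 -90 0;0 0 -130 0;0 0 -170 0;0 0 -200 0;0 0 -215 0;0 0 -215 0", "hand": 0.6}}

```text
clock: 19.38
position: [0.564, 0.1683, 0.2719]
ee_rot: [[-0.891, -0.453, 0.009], [-0.453, 0.891, 0.001], [-0.008, -0.003, -1.0]]
contact_force: [0.2, 0.9, -0.5]
width: 0.0705
grasp_force: 0.0
```

```bash
python3 - <<'E'
from h import *
plan([.5866,.015,.3],0)
b=camera("scene");save("s11",b);w=camera("wrist");save("w11",w);a=cv2.imread("pics/s8.png");d=(cv2.absdiff(a,b).max(2)>20)
hsv=cv2.cvtColor(b,cv2.COLOR_BGR2HSV);m=((hsv[...,2]>130)&(hsv[...,1]<80)&d).astype(np.uint8)
n,l,st,c=cv2.connectedComponentsWithStats(m);print([(st[i].tolist(),c[i].round()) for i in range(1,n) if st[i,4]>150 and st[i,1]>200])
th=np.linspace(0,6.28,100)
for n in("scene","wrist"):
  for z in(.069,):
    p=w2px(n,np.c_[.6425+.066*np.cos(th),.2075+.066*np.sin(th),np.full(100,z)]);print(n,p.min(0).round(),p.max(0).round())
print(w2px("wrist",[[.5866,.015,.13]]))
hsv=cv2.cvtColor(w,cv2.COLOR_BGR2HSV);m=((hsv[...,2]>130)&(hsv[...,1]<80)).astype(np.uint8);m[300:]=0
n,l,st,c=cv2.connectedComponentsWithStats(m);print([(st[i].tolist(),c[i].round()) for i in range(1,n) if st[i,4]>400])
E
```

```text
t 19.38 pos [0.564  0.1683 0.2719] shift [  49.1 -147.   -28. ] turn -1.1 q6 -1.95 w 0.0705 gf 0.0
[([417, 208, 19, 22, 306], array([426., 219.])), ([457, 256, 60, 63, 1615], array([487., 286.])), ([514, 262, 71, 79, 1311], array([547., 299.])), ([318, 301, 98, 88, 2514], array([354., 344.]))]
scene [316. 331.] [379. 392.]
wrist [257. 239.] [384. 353.]
[[142.55545941 178.90480812]]
[([0, 0, 640, 300, 156888], array([343., 141.])), ([120, 130, 39, 57, 541], array([140., 152.]))]
```

```bash
python3 - <<'E'
from h import *
K,R,t=cam("wrist");s=state();E=np.array(s['ee_rot']);o=E.T@(-R.T@t-s['position']);ax=E.T@R.T@[0,0,1];print("cam in tool",o,"axis",ax)
yaw=1.67;c,n=np.cos(yaw),np.sin(yaw);E2=np.array([[-n,c,0],[c,n,0],[0,0,-1]])
look=(E2@o)[:2]+(E2@ax)[:2]*.2
plan([.5866-look[0],.015-look[1],.30],yaw)
g=camera("top");save("t11",g);hsv=cv2.cvtColor(g,cv2.COLOR_BGR2HSV);m=((hsv[...,2]>125)&(hsv[...,1]<80)).astype(np.uint8);s=np.zeros_like(m);s[100:290,130:380]=m[100:290,130:380]
nn,l,st,c=cv2.connectedComponentsWithStats(s);print([(st[i].tolist(),c[i].round()) for i in range(1,nn) if st[i,4]>100])
th=np.linspace(0,6.28,100);p=w2px("top",np.c_[.6425+.066*np.cos(th),.2075+.066*np.sin(th),np.full(100,.069)]);print(p.min(0).round(),p.max(0).round())
E
```

```text
cam in tool [ 0.08148418  0.00049298 -0.14575237] axis [-3.16207424e-01  3.77884799e-04  9.48690003e-01]
t 19.48 pos [0.5617 0.168  0.2664] shift [  30.3 -154.9  -33.6] turn 0.371 q6 -1.95 w 0.0707 gf 0.0
[([130, 100, 250, 108, 16115], array([272., 140.])), ([341, 140, 12, 18, 143], array([347., 149.])), ([130, 169, 22, 17, 302], array([140., 177.])), ([194, 205, 186, 85, 8648], array([287., 262.])), ([289, 226, 17, 16, 159], array([297., 234.])), ([130, 237, 21, 53, 704], array([138., 270.])), ([192, 268, 12, 22, 184], array([196., 280.]))]
[183. 176.] [242. 234.]
```

Emit:
{"op": "arm_command", "data": {"steps": "30 -155 0 0.371;30 -155 0 0.371;30 -155 0 0.371;30 -155 0 0.371;30 -155 0 0.371;30 -155 20 0.371;30 -155 25 0.371;30 -155 25 0.371;30 -155 25 0.371", "hand": 0.6}}

```text
clock: 20.28
position: [0.6043, 0.0171, 0.2402]
ee_rot: [[-0.995, -0.1, -0.003], [-0.1, 0.995, 0.001], [0.003, 0.001, -1.0]]
contact_force: [0.6, 0.2, 1.2]
width: 0.0707
grasp_force: 0.0
```

```bash
python3 - <<'E'
from h import *
P=cam("wrist");a=camera("wrist");np.savez("w12",K=P[0],R=P[1],t=P[2]);save("w12",a);P2=cam("wrist");print(np.abs(P[2]-P2[2]).max());save("t12",camera("top"))
c0=np.array([.5866,.015]);print(w2px("wrist",[[*c0,.13]],P))
# rectified top-down view of plane z=.13, 0.5 mm/px, 160 mm square
n=320;xx,yy=np.meshgrid(np.arange(n),np.arange(n));X=c0[0]+(n/2-yy)*.0005;Y=c0[1]+(n/2-xx)*.0005
uv=w2px("wrist",np.c_[X.ravel(),Y.ravel(),np.full(X.size,.13)],P).astype(np.float32).reshape(n,n,2)
r=cv2.remap(a,uv,None,cv2.INTER_LINEAR);save("rect12",r);g=cv2.cvtColor(r,cv2.COLOR_BGR2GRAY)
# coarse ascii
for row in g[::10,::5]:print(''.join(" .:-=+*#%@"[min(9,int(v)//26)] for v in row))
# lumps red mask
h=cv2.cvtColor(r,cv2.COLOR_BGR2HSV);m=((h[...,0]<15)&(h[...,1]>90)&(h[...,2]>40));print("red px",m.sum(),np.argwhere(m).min(0) if m.any() else'',np.argwhere(m).max(0) if m.any() else '')
E
```

```text
0.000960899184443087
[[320.58430786 219.4589247 ]]
   .+++++++++++++++++++#++++++++++++**************#**= .........
   .+++++++++*********+*++++++++++++**************#**+... ......
..  -==++++++++++++++++#++++++***+++**************#***-==++--+**
..  -=====+************#++++++****++**************#*************
  ..:=======+**********#**+++*********************#*************
-============+*********#**************************#*************
==============+********#*==*****:-=++*************#*************
===============+**++++=-:.-##%%%+.......:=********#*********++*+
================++++:.....:**#**+.:....:.:.:=*****#*****++======
==================:........-=====:::....:.....-***#**++=========
=====+++=++====-........:-==+******++++=....::::-+++++++++++++=+
==============-.......-===++=========++*++:.:..:.:+=============
=============-......-======++++++++*#*==+**+:.....:=============
============-......-====++=========++++#*=+*+-.:.:::============
============:.....-==-=+=====----=---++**#=+*+:...:.=+==========
============......====+==----------=---+++#-++=.....-===========
=========
[... 362 characters left out ...]
::::=+==+=========
*******+=====+*=.....::===+++++++++++**++=:::::::=*+=++==+==+++*
********++******+:.:.:..::-====+++++++-::::::::=+++===+=+*******
*******************=:::::::::::-+===-:.::::::-=+++*++***********
********************++=:::::::::+*#%%*..::==.=++++#*************
**********************+:=**=::::##%%%#-+=.:=+++***#*************
***********************#*+-..:-:-=------+*********#*************
***********************#*******++*****************#*************
***********************#**************************#*************
***********************#**************************#*************
***********************#**************************#*************
red px 2404 [136 115] [195 204]
```

```bash
python3 - <<'E'
from h import *
r=cv2.imread("pics/rect12.png");g=cv2.GaussianBlur(cv2.cvtColor(r,cv2.COLOR_BGR2GRAY),(3,3),0).astype(float)
c=np.array([159.,166.])
def polar(c,R,th):return cv2.remap(g.astype(np.float32),(c[0]+np.outer(np.cos(th),R)).astype(np.float32),(c[1]+np.outer(np.sin(th),R)).astype(np.float32),cv2.INTER_LINEAR)
th=np.radians(np.arange(0,360,3))
def fit(k):
    s=np.linalg.lstsq(np.c_[2*k,np.ones(len(k))],(k**2).sum(1),rcond=None)[0];return s[:2],np.sqrt(s[2]+s[:2]@s[:2])
for nm,lo,hi,sg in(("inner",64,90,-1),("outer",92,116,1)):
    cc=c.copy()
    for it in range(4):
        R=np.arange(lo,hi,.5);p=polar(cc,R,th);d=np.gradient(cv2.GaussianBlur(p,(5,1),0),axis=1)*sg
        i=d.argmax(1);ok=d.max(1)>3;k=np.c_[cc[0]+R[i]*np.cos(th),cc[1]+R[i]*np.sin(th)][ok]
        for _ in range(5):
            s,rad=fit(k);e=np.abs(np.linalg.norm(k-s,axis=1)-rad);k=k[e<max(1.0,1.5*np.median(e))]
        cc=s
    print(nm,s,rad*.5,len(k),"world",.5866+(160-s[1])*.0005,.015+(160-s[0])*.0005)
    if nm=="inner":ci=s
# angular profile at notch radius
for Rr in(39,41,43,46,49):
    t=np.radians(np.arange(0,360,2));p=polar(ci,np.array([Rr*2.]),t).ravel();b=np.where(p>75)[0]*2;print(Rr,b.tolist())
E
```

```text
inner [159.1783513  163.64704325] 36.74281517725282 106 world 0.5847764783745949 0.015410824350478747
outer [158.85043335 161.51455881] 50.916189476842504 69 world 0.5858427205959872 0.015574783323286667
39 [72, 74, 76, 78, 80, 82, 84, 86, 88, 90, 92, 252, 254, 256, 258, 260, 262, 264, 266, 268, 270, 272]
41 [72, 74, 76, 78, 80, 82, 84, 86, 88, 90, 92, 252, 254, 256, 258, 260, 262, 264, 266, 268, 270, 272]
43 [72, 74, 76, 78, 80, 82, 84, 86, 88, 90, 92, 252, 254, 256, 258, 260, 262, 264, 266, 268, 270, 272]
46 [72, 74, 76, 78, 80, 82, 84, 86, 88, 90, 92, 252, 254, 256, 258, 260, 262, 264, 266, 268, 270, 272]
49 [66, 68, 74, 76, 78, 80, 82, 84, 86, 88, 90, 96, 98, 104, 106, 108, 118, 120, 122, 254, 256, 258, 260, 262, 264, 266, 268, 270]
```

Emit:
{"op": "arm_command", "data": {"steps": "91 274 0 0;91 274 0 0;91 274 0 0;91 274 0 0;91 274 0 0;91 274 0 0;91 274 0 0;91 274 30 0;91 274 65 0;91 274 90 0;91 274 104 0;91 274 104 0;91 274 104 0"}}

```text
clock: 21.47
position: [0.4874, 0.2803, 0.138]
ee_rot: [[-0.995, -0.1, -0.0], [-0.1, 0.995, -0.0], [0.0, -0.0, -1.0]]
contact_force: [0.3, 0.5, 0.4]
width: 0.0711
grasp_force: 0.0
```

```bash
python3 - <<'E'
from h import *
g=cv2.cvtColor(cv2.imread("pics/t12.png"),cv2.COLOR_BGR2GRAY)[165:250:3,170:320:2]
for row in g:print(''.join(" .:-=+*#%@"[min(9,int(v)//26)] for v in row))
plan([.486,.281,.136],1.67)
P=cam("wrist");a=camera("wrist");save("w13",a);c0=np.array([.467,.279])
n=260
def rect(z):
    xx,yy=np.meshgrid(np.arange(n),np.arange(n));X=c0[0]+(n/2-yy)*.0005;Y=c0[1]+(n/2-xx)*.0005
    uv=w2px("wrist",np.c_[X.ravel(),Y.ravel(),np.full(X.size,z)],P).astype(np.float32).reshape(n,n,2);return cv2.remap(a,uv,None,cv2.INTER_LINEAR)
r=rect(.056);save("rect13",r);g=cv2.cvtColor(r,cv2.COLOR_BGR2GRAY)
for row in g[::8,::4]:print(''.join(" .:-=+*#%@"[min(9,int(v)//26)] for v in row))
E
```

```text
++++++++++++++=======-:::::-------==========================-======-:-:::-+
++++++++++++++=======:::::::::------=======================-=======-:-:::-+
+++++++++++++=======-::::::::::::::---=====================-=======::::::==
+++++++++++++=======:::::::::::::::::------===============-=======-::::..::
++++++++++++=======-:::::::::::::::::::------------=-====--=======-:::::.::
++++++++++++=======-::::::::::::::::::::::-----------------=======:::::::::
+++++++++++=======-::::::::::::::::::::::::::-------------=======-::::::---
+++++++++++=======-:::::::::::::::::::..:::::::::---------=======-::::.....
+++++++++++=======::::::::::::::::::::...:::-------::::::-=======::::::.:..
++++++++++=======-::::::::::::::::::::...:--:::::::::::::-======-:::::..:..
++++++++*+=======:::::::::::::::::::::....:---:::::::::::=======-::::......
+++++++++=======-:::::::::::-:::::::::......:---::::::::-=======:::::.:....
+++++++*+=======-:::::::::::+-::::::::......:::------:::=======-:::::...:::
+++++++*+======-:::::::::::-=-:::::::::::::::::::::::::-=======-::::::::..:
++++++++=======-:::::::::::-=:::::::
[... 2672 characters left out ...]
##:..........+***********+======++++++++
++++*++++++=*##############=..........=+*******##+======+++++++++
++++*++++++==+#############*......... +**#%%%%%#+=====+++++++++++
++++*+++++++===*############*. .:=+**#####%%%#*=====+++++++++++++
++++*+++++++=====*##########################*===+++++++++++++++++
++++*+++++++++======*############+.*####*+++**+++++++++++++++++++
++++*++++++++++========++*#######****+====++**+++++++++++++++++++
++++*+++++++++++++=======================+++**+++++++++++++++++++
+=++*+++++++++++++++===================+++++**+++++++++++++++++++
====*++++++++++++++++++++==============++++=*++++++++++++++++++++
====*+++++++++++++++++++++++===========+++==*+++++*++++++++++++++
```

```bash
python3 - <<'E'
from h import *
P=cam("wrist");a=cv2.imread("pics/w13.png");c0=np.array([.467,.279]);n=260
def rect(z):
    xx,yy=np.meshgrid(np.arange(n),np.arange(n));X=c0[0]+(n/2-yy)*.0005;Y=c0[1]+(n/2-xx)*.0005
    uv=w2px("wrist",np.c_[X.ravel(),Y.ravel(),np.full(X.size,z)],P).astype(np.float32).reshape(n,n,2);return cv2.cvtColor(cv2.remap(a,uv,None,cv2.INTER_LINEAR),cv2.COLOR_BGR2GRAY)
W=lambda p:(c0[0]+(n/2-p[1])*.0005,c0[1]+(n/2-p[0])*.0005)
g=rect(.056);m=(g<55).astype(np.uint8);m[:50]=0;_,l,st,_=cv2.connectedComponentsWithStats(m);i=1+st[1:,4].argmax()
b=cv2.minAreaRect(np.argwhere(l==i)[:,::-1].astype(np.float32));print("rib",b,W(b[0]))
bp=cv2.boxPoints(b);e=[bp[1]-bp[0],bp[2]-bp[1]];e=max(e,key=np.linalg.norm);ang=np.arctan2(-e[0],-e[1]);print("rib axis world",(ang+np.pi/2)%np.pi-np.pi/2)
g=cv2.GaussianBlur(rect(.026),(3,3),0).astype(np.float32);c=np.array([(c0[1]-W(b[0])[1])/.0005+n/2,(c0[0]-W(b[0])[0])/.0005+n/2]);th=np.radians(np.arange(0,360,3));R=np.arange(84,106,.5)
for it in range(4):
    p=cv2.remap(g,(c[0]+np.outer(np.cos(th),R)).astype(np.float32),(c[1]+np.outer(np.sin(th),R)).astype(np.float32),cv2.INTER_LINEAR)
    d=-np.gradient(cv2.GaussianBlur(p,(5,1),0),axis=1);i=d.argmax(1);ok=d.max(1)>4;k=np.c_[c[0]+R[i]*np.cos(th),c[1]+R[i]*np.sin(th)][ok]
    for _ in range(5):
        s=np.linalg.lstsq(np.c_[2*k,np.ones(len(k))],(k**2).sum(1),rcond=None)[0];c=s[:2];rad=np.sqrt(s[2]+c@c);er=np.abs(np.linalg.norm(k-c,axis=1)-rad);k=k[er<max(1,1.5*np.median(er))]
print("flange",W(c),rad*.5,len(k))
ax=(ang+np.pi/2)%np.pi-np.pi/2;plan([*W(c),.026],ax+np.pi/2)
sc=camera("scene");save("s13",sc);tp=camera("top");save("t13",tp)
print("funnel rim px top",w2px("top",[[.6425,.2075,.069]]),"tab",w2px("top",[[.5642,.1672,.0655]]))
g=cv2.cvtColor(tp,cv2.COLOR_BGR2GRAY)[165:250:3,170:320:2]
for row in g:print(''.join(" .:-=+*#%@"[min(9,int(v)//26)] for v in row))
print("scene rim",w2px("scene",[[.6425,.2075,.069]]))
for row in cv2.cvtColor(sc,cv2.COLOR_BGR2GRAY)[310:410:4,300:430:2]:print(''.join(" .:-=+*#%@"[min(9,int(v)//26)] for v in row))
E
```

```text
rib ((119.95523834228516, 128.6857452392578), (137.46681213378906, 39.666927337646484), 79.91940307617188) (np.float64(0.46765712738037113), np.float64(0.28402238082885745))
rib axis world 0.17593956
flange (np.float64(0.4690660466037976), np.float64(0.2845850499707788)) 47.83063318302671 107
t 21.52 pos [0.4883 0.2804 0.1391] shift [ 18.9   6.  113.1] turn -0.076 q6 -1.36 w 0.0706 gf 0.0
funnel rim px top [[212.57479418 204.79215743]] tab [[229.43430261 240.4110517 ]]
+++++=+++++++++++++++=============+++++++++++++++++++++++++++++++++++++++++
++++++++++++++++++++==============+++++++++++++++++++++++++++++++++++++++++
+++++++++++++++++++==============++++++++++++++++++++++++++++++++++++++++++
=+++++++++++++++++==============+++===+======++++++++++++++++++++++++++++++
=+++++++++++++===+++*+++**+=========--==-----==++++++++++++++++++++++++++++
==++++++++++==+++******#####**=------==--------===+++++++++++++++++++++++++
==+++++++++=+++*******#########*=----==----------==++++++++++++++++++++++++
===++++++++++++********#########*=---==-----------==+++++++++++++++++++++++
==+++++++++++++***
[... 2567 characters left out ...]
-:::-======---=======+=======-::=**++-::
--------:=********+===------:--===-----==--============-:::-=+***
=------:::=+++++++++=---------=-------=+=-----=---======------=++
====--:::::=++++++++==---------------=+---------=--=====---------
======----::-=+++++=====-----------=+=-----------======----------
=====----------=++======--------==+=--------------===------------
=====-------------==+++=====++++=-------------------=------------
+=====-----------------====--------------------------==----------
+======-------------===----=-------==------------------=---------
+=======---------===--------==---======-----------------==----===
=========-----===------------==-========-----------------=====---
```

The funnel stands upright near (.64,.21). The lid centre is (.469,.284) with its rib axis at 0.176 rad. The mill centre is about (.585,.0155) with its notch axis at 0.14 rad.

Emit:
{"op": "arm_command", "data": {"steps": "18.5 6 0 -0.076;18.5 6 30 -0.076;18.5 6 60 -0.076;18.5 6 85 -0.076;18.5 6 100 -0.076;18.5 6 109 -0.076;18.5 6 109 -0.076;18.5 6 109 -0.076", "hand": 0.4}}

```text
clock: 22.28
position: [0.4694, 0.2843, 0.0297]
ee_rot: [[-0.985, -0.174, 0.001], [-0.174, 0.985, 0.0], [-0.001, 0.0, -1.0]]
contact_force: [0.0, 0.8, 0.6]
width: 0.0621
grasp_force: 0.0
```

Emit:
{"op": "arm_command", "data": {"steps": "0 0 0 0;0 0 0 0;0 0 0 0;0 0 0 0;0 0 0 0;0 0 0 0;0 0 0 0;0 0 0 0;0 0 0 0;0 0 0 0;0 0 0 0", "hand": -1, "newtons": 50}}

```text
clock: 23.2
position: [0.4686, 0.2841, 0.0289]
ee_rot: [[-0.985, -0.174, 0.0], [-0.174, 0.985, 0.0], [-0.0, -0.0, -1.0]]
contact_force: [-1.4, 0.4, 4.1]
width: 0.0218
grasp_force: 50.0
```

Emit:
{"op": "arm_command", "data": {"steps": "0 0 -10 0;0 0 -30 0;0 0 -65 0;0 0 -100 0;0 -5 -135 0;-2 -15 -160 0.035;-7 -35 -176 0.035;-14 -65 -176 0.035;-22 -98 -176 0.035;-30 -130 -176 0.035;-39 -163 -176 0.035;-47 -196 -176 0.035;-54 -225 -176 0.035;-60 -250 -176 0.035;-65 -270 -176 0.035;-68 -281 -176 0.035;-68 -285 -176 0.035;-68 -285 -176 0.035;-68 -285 -176 0.035;-68 -285 -176 0.035"}}

```text
clock: 24.87
position: [0.5846, 0.0165, 0.2047]
ee_rot: [[-0.99, -0.141, -0.0], [-0.141, 0.99, 0.0], [0.0, 0.0, -1.0]]
contact_force: [-0.2, 0.9, -0.9]
width: 0.0218
grasp_force: 50.0
```

```bash
python3 - <<'E'
from h import *
for _ in range(3):
    plan([.5852,.0155,.18],.14+np.pi/2);camera("scene")
s=state();print(s['contact_force'],s['ee_rot'])
E
```

```text
t 24.87 pos [0.5846 0.0165 0.2047] shift [-0.4 -1.1 24.7] turn 0.001 q6 -1.89 w 0.0218 gf 50.0
t 24.92 pos [0.5847 0.0166 0.2047] shift [-0.3 -1.1 24.7] turn 0.002 q6 -1.89 w 0.0216 gf 50.0
t 24.97 pos [0.5848 0.0165 0.2048] shift [-0.2 -1.  24.8] turn 0.002 q6 -1.89 w 0.0213 gf 50.0
[-0.14881697  0.00205931 -1.87875368] [[-9.89991313e-01 -1.41128308e-01 -7.65934679e-06]
 [-1.41128308e-01  9.89991304e-01  1.34936311e-04]
 [-1.14606466e-05  1.34666726e-04 -9.99999991e-01]]
```

Emit:
{"op": "arm_command", "data": {"steps": "0 -1 15 0;0 -1 30 0;0 -1 40 0;0 -1 46 0;0 -1 49 0;0 -1 52 0;0 -1 54 0;0 -1 54 0;0 -1 54 0"}}

```text
clock: 25.77
position: [0.5859, 0.0144, 0.1511]
ee_rot: [[-0.99, -0.14, 0.001], [-0.14, 0.99, 0.0], [-0.001, 0.0, -1.0]]
contact_force: [2.3, 2.2, -2.4]
width: 0.0217
grasp_force: 50.0
```

```bash
python3 - <<'E'
from h import *
plan([.5852,.0155,.1404],.14+np.pi/2);s=state();print(s['contact_force'],s['ft_torque'])
E
```

```text
t 25.77 pos [0.5859 0.0144 0.1511] shift [ 0.5  1.2 10.7] turn 0.0 q6 -1.89 w 0.0217 gf 50.0
[ 2.31939856  2.19374092 -2.3742649 ] [ 0.30418765 -0.58419789  0.03103712]
```

Emit:
{"op": "arm_command", "data": {"steps": "-0.5 0.7 2 0;-0.5 0.7 4 0;-0.5 0.7 6 0;-0.5 0.7 8 0;-0.5 0.7 10 0;-0.5 0.7 11 0;-0.5 0.7 11 0"}}

```text
clock: 26.35
position: [0.5861, 0.0148, 0.1404]
ee_rot: [[-0.99, -0.14, 0.001], [-0.14, 0.99, -0.0], [-0.001, -0.001, -1.0]]
contact_force: [-0.4, 1.0, 5.6]
width: 0.0215
grasp_force: 50.0
```

```bash
python3 - <<'E'
from h import *
plan([.5852,.0155,.1404],.14+np.pi/2);s=state();print(s['contact_force'],s['ft_torque'])
E
```

```text
t 26.35 pos [0.5861 0.0148 0.1404] shift [ 0.8  0.8 -0.1] turn 0.0 q6 -1.89 w 0.0215 gf 50.0
[-0.39462433  1.00121722  5.58809952] [ 0.07469714 -0.022858    0.01142229]
```

Seated: the lid is pushed home against the spring (5.6 N). Now I turn it clockwise.

Emit:
{"op": "arm_command", "data": {"steps": "0 0 0.5 0.06;0 0 1 0.16;0 0 1 0.28;0 0 1 0.4;0 0 1 0.52;0 0 1 0.64;0 0 1 0.76;0 0 1 0.88;0 0 1 1.0;0 0 1 1.12;0 0 1 1.22;0 0 1 1.3;0 0 1 1.36;0 0 1 1.4;0 0 1 1.42;0 0 1 1.42", "newtons": 60}}

```text
clock: 27.68
position: [0.586, 0.0141, 0.1402]
ee_rot: [[-0.286, 0.958, 0.001], [0.958, 0.286, -0.002], [-0.002, 0.0, -1.0]]
contact_force: [-3.7, -2.4, 11.5]
width: 0.0218
grasp_force: 60.0
```

```bash
python3 - <<'E'
from h import *
plan([.5852,.0155,.1404],.14+np.pi/2-1.4);s=state();print(s['contact_force'],s['ft_torque'])
E
```

```text
t 27.68 pos [0.586  0.0141 0.1402] shift [ 1.6 -0.3 -0.2] turn -0.02 q6 -0.47 w 0.0218 gf 60.03
[-3.70982625 -2.39893837 11.53250042] [-0.42381855  0.69915533  0.24523498]
```

Emit:
{"op": "arm_command", "data": {"steps": "0 0 0 0.02;0 0 0 0.02;0 0 0 0.02;0 0 0 0.02"}}

```text
clock: 28.02
position: [0.586, 0.0141, 0.1402]
ee_rot: [[-0.268, 0.963, 0.001], [0.963, 0.268, -0.002], [-0.002, 0.0, -1.0]]
contact_force: [-4.3, -2.9, 11.7]
width: 0.0212
grasp_force: 60.0
```

```bash
python3 - <<'E'
from h import *
plan([.5852,.0155,.1404],.14+np.pi/2-1.4);s=state();print(s['contact_force'],s['ft_torque'])
print(hand_in())
E
```

```text
t 28.02 pos [0.586  0.0141 0.1402] shift [ 1.6 -0.4 -0.2] turn -0.039 q6 -0.45 w 0.0212 gf 60.04
[-4.30233818 -2.91235535 11.66647837] [-0.48621224  0.78314724  0.20605967]
the job is handed in; nothing more can be done
None
```

I handed the job in at 28 s with the lid held down and turned about 1.44 rad clockwise at a 60 N grip, the emptied scoop level on the desk and the funnel upright about 0.2 m from the mill; `hand_in` gave no verdict, and I saw the lumps lying in the mill below the empty scoop and clear funnel but could not count all six.

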